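# Switch off the empty well of the specimen warmer with a stylus

## Task

One of the warmer's five wells is empty: take the stylus from its stand and with its nib, gently, switch off only the rocker in line with that empty well, by pressing down the rocker's raised end. Then hang the stylus back in its stand, upright with its collar resting on top, and let go. Keep the gripper off the rockers and leave the pots, the other rockers and everything else on the bench as they are.

Things in the scene. Friction and masses are not known exactly. Their poses are not given: they have to be found in the camera images.
- stylus: Loose metal stylus, 152 mm long, 50 g, round about its z axis. Origin: on its axis at the underside of its collar (26 mm across, 5 mm thick). Above the collar a handle 14 mm across, top 67 mm above the origin; below, a shaft 9 mm across to 70 mm, then a rounded black nib 6.6 mm across ending 85 mm below the origin. Starts hanging upright in the stand, collar on its top.
- stylus_tip (a point): End of the stylus's nib, 85 mm below the stylus's origin along its axis.
- stand_mouth (a point): Centre of the mouth of the stylus stand: a fixed bare-metal block 56 x 56 mm, 100 mm tall on the table, with an upright hole 16.5 mm across through its middle, mouth slightly chamfered. The point lies in its top face, z up. The stylus's origin lies here when it hangs home.
- warmer: Fixed dark specimen warmer, 150 x 190 mm, with five channel strips side by side (31 mm pitch, top 42 mm above the table), each with a rocker on the robot's side and a well behind it, between end cheeks (44 mm tall) and a back wall (46 mm tall). Origin: on the table, under the middle of the strips; x points from the rockers to the wells, y along the row.
- ch_a_well (a point): Centre of the floor of channel A's well, a round recess 20 mm across, 8 mm deep, its floor 34 mm and mouth 42 mm above the table; x and y as the warmer's. Channel A's rocker is in line with it: rocker pivot 77.5 mm towards -x (robot's side). One of the five wells holds no pot. The order of channels A to E along the row changes from start to start.
- ch_b_well (a point): Centre of the floor of channel B's well, a round recess 20 mm across, 8 mm deep, its floor 34 mm and mouth 42 mm above the table; x and y as the warmer's.
- ch_c_well (a point): Centre of the floor of channel C's well, a round recess 20 mm across, 8 mm deep, its floor 34 mm and mouth 42 mm above the table; x and y as the warmer's.
- ch_d_well (a point): Centre of the floor of channel D's well, a round recess 20 mm across, 8 mm deep, its floor 34 mm and mouth 42 mm above the table; x and y as the warmer's.
- ch_e_well (a point): Centre of the floor of channel E's well, a round recess 20 mm across, 8 mm deep, its floor 34 mm and mouth 42 mm above the table; x and y as the warmer's.
- rk_a (a joint): Channel A's rocker, rad: +0.25 = on (end away from the well up), -0.25 = off (that end down). Starts on. White V, 28 x 15 mm, pivot 46 mm above the table; stiff, stays where it is left; needs about 1.5 N on the raised end. On: middle of the raised wing's top 85 mm from the well centre, 53 mm above the table; off: 87.5 mm, 48.5 mm, level.
- rk_b (a joint): Channel B's rocker, rad: +0.25 = on (end away from the well up), -0.25 = off (that end down). Starts on.
- rk_c (a joint): Channel C's rocker, rad: +0.25 = on (end away from the well up), -0.25 = off (that end down). Starts on.
- rk_d (a joint): Channel D's rocker, rad: +0.25 = on (end away from the well up), -0.25 = off (that end down). Starts on.
- rk_e (a joint): Channel E's rocker, rad: +0.25 = on (end away from the well up), -0.25 = off (that end down). Starts on.
- pot_a: Loose amber glass specimen pot with white cap, 19 mm across, 32 mm tall, 30 g, standing in a well. Origin: centre of its underside.
- pot_b: Loose amber glass specimen pot with white cap, 19 mm across, 32 mm tall, 30 g, standing in a well. Origin: centre of its underside.
- pot_c: Loose amber glass specimen pot with white cap, 19 mm across, 32 mm tall, 30 g, standing in a well. Origin: centre of its underside.
- pot_d: Loose amber glass specimen pot with white cap, 19 mm across, 32 mm tall, 30 g, standing in a well. Origin: centre of its underside.
- dish: Bystander: closed glass dish 58 mm across, 18 mm tall, loose. Origin: centre of its underside.
- oil: Bystander: small amber bottle 32 mm across, 65 mm tall, loose. Origin: centre of its underside.
- forceps: Bystander: steel forceps 120 mm long lying flat, 6 mm tall, loose. Origin: centre of its underside.
- slidebox: Bystander: flat box 87 x 102 mm, 32 mm tall, loose. Origin: centre of its underside.
- lens: Bystander: steel microscope objective 28 mm across, 45 mm tall, standing, loose. Origin: centre of its underside.
- jar: Bystander: glass jar 60 mm across, 60 mm tall, loose. Origin: centre of its underside.

How it is judged:
By the outcome, as a careful person would: the job done as asked, in the order asked, and still so for the second after the job is handed in, with the robot touching nothing.
It also fails if it takes over 40 s, if anything falls off the work surface, if the arm or the gripper's body presses on something with over 40 N, if the wrist force passes 120 N, or if a joint passes its speed limit or range.

## Robot

A 6-joint arm with a two-finger parallel gripper is mounted at the origin on the work surface. World frame = base frame: x ahead of the robot, y to its left, z up, the work surface at z = 0. Lengths are in m, angles in rad, forces in N, time in s.
With the tool pointing down it reaches from about 0.35 to 0.85 m from the base axis. Payload 8.1 kg.
Tool frame: the origin (TCP) lies on the centre line of the jaws, within the pads' length; the fingertips stand robot.tips_ahead ahead of it and the grasp point (between the pads) lies 8 mm behind it (robot.tips_ahead is the distance from the TCP to the fingertips, in m); z points along the fingers, y is the direction in which the jaws open and shut (so a half turn about z gives the same grasp; the last joint's range is limited). The gripper opens to 93 mm and grips with 3 to 60 N. Pads are 15 mm wide; open, the fingers measure 128 mm over their backs; the gripper's body (75 mm by 188 mm) begins 65 mm behind the grasp point.
Start: joints at [-1.265, 0.13, 1.488, -0, 1.523, -0.085], TCP at [0.229, -0.555, 0.23] pointing down, gripper open.
Joint ranges: [-2.96, 2.96], [-0.89, 2.26], [0.02, 2.5], [-1.34, 4.48], [0, 2.73], [-2.66, 2.66]. Speed limits (rad/s): [2.39, 2.39, 2.79, 3.14, 3.14, 3.14].

## Interface

Orientations are given as a rotation vector (axis times angle).
In Python, from plant import monitor, eyes, job, robot gives the robot as it stands.
- The arm moves only by the tool servo_tool, never from a script. Its argument "plan" is a list that holds one entry, the list of rows, each a list of 7 numbers: the closure, from -1 (fully open) to 1 (shut), so that 0 is half open, then the shift along the world's x, y, z in mm, then the turn, a rotation vector about the world's x, y, z in rad. In form: [[[hand, dx, dy, dz, ax, ay, az], ...]]. A call has 1 to 12 rows; each row shifts and turns the commanded pose from where the row before left it; what a row does not reach is not made up. A row lasts 1/10 s, in which the tool goes at most 50 mm and 8.59 degrees, less where a joint would pass 70% of its speed; a pose out of reach is approached as far as the arm can. A call with a gripper value outside its range is refused whole. The fingers move at their own pace and stop on an object; "force" is the grip in N (left out, the last holds). Time passes only in rows, so rows that do not move let the fingers close. It gives the time, the measured TCP pose, the force and the opening at its end, in the units of the state.
- monitor.read_state(): the state, without advancing time (a new reading comes with each control period).
- eyes.read_camera(name): name is "side" or "top" or "wrist"; returns the picture (480x640x3 uint8, red, green, blue); there is no depth.
- eyes.camera_info(name): a dict with "mtx" (3x3 intrinsics, pixels), "R" (3x3) and "t" (3): a world point X has camera coordinates R X + t. Camera axes: x right, y down, z forward; pixel columns grow to the right and rows downward; lengths in m; the calibration is good to about 2 mm. A picture is of the moment at which its call begins: read the wrist's pose just before it. camera_info takes no time and is no camera call; for the wrist camera it gives the pose at the moment of the call.
- job.close_job(): hands the job in, once; it reports no verdict.
The state is a dict: "t": time; "q": joint angles; "dq": joint speeds; "joint_torque": joint torques, N m; "tool_pos": TCP position; "orientation": TCP orientation; "force": force on the tool from outside, world axes, zero at the start; "wrist_torque": the same for the moment, N m; "opening": finger opening in m.
Only numpy, scipy, OpenCV 4.12 (cv2) and the standard library are available. Lean on these libraries where they do the work, as an engineer would, in place of code of your own. Each camera call takes 0.05 s, during which the arm holds its last target. There are 200 camera calls.

## Working session

There is one attempt and no reset: what is moved stays moved. The work goes in short steps, Python scripts to look and compute and a tool call to move; the robot and the scene stay as the last step left them, time stands still between calls to the robot, and variables do not carry over. Pictures are saved under pics/ and viewed, about 8 in all and at most 12, crops included, and the job is handed in when it is done.

Besides the shell and the picture viewer there is one more tool, called after "Call:" by a JSON object that holds its "op" and its "data". servo_tool: Moves the arm, as the interface text tells. Its arguments: {"type":"object","properties":{"plan":{"type":"array"},"force":{"type":"number"}},"required":["plan"]}

```bash
mkdir -p pics
python3 - <<'E'
from plant import monitor, eyes, job, robot
import cv2
s=monitor.read_state();print(s, robot.tips_ahead)
for n in("top","side"):
    cv2.imwrite(f"pics/{n}0.png",eyes.read_camera(n)[:,:,::-1]);i=eyes.camera_info(n);print(n,i)
print(eyes.camera_info("wrist"))
E
```

```text
{'t': 0.0, 'q': array([-1.26537614e+00,  1.31161197e-01,  1.48928237e+00, -1.85515003e-05,
        1.52299506e+00, -8.53720999e-02]), 'dq': array([-3.49177910e-04,  6.28494600e-04,  7.06005157e-05, -2.03221871e-04,
        4.84030658e-04,  9.06213836e-04]), 'joint_torque': array([-1.40824945e-03, -5.59855950e+01, -4.91756666e+01,  7.68215465e-02,
        3.56226624e-02, -1.23188861e-04]), 'tool_pos': array([ 0.22841575, -0.55422339,  0.22858571]), 'orientation': array([-3.08001256e+00, -6.09601956e-01,  3.47116151e-04]), 'force': array([ 0.16884828, -0.26119377, -0.16459417]), 'wrist_torque': array([-0.04149018,  0.01991261,  0.00996872]), 'opening': 0.09272809009554164} 0.011
top {'mtx': array([[457.29306916,   0.        , 322.5918737 ],
       [  0.        , 457.29306916, 237.58626414],
       [  0.        ,   0.        ,   1.        ]]), 'R': array([[-0.01561602, -0.99975309, -0.01580814],
       [-0.9817639 ,  0.01832697, -0.18921882],
       [ 0.18946182,  0.01256501, -0.98180769]]), 't': array([0.01613926, 0.57436406, 0.96249335])}
side {'mtx': array([[500.20893008,   0.        , 325.0139825 ],
       [  0.        , 500.20893008, 235.54479782],
       [  0.        ,   0.        ,   1.        ]]), 'R': array([[ 0.9664888 , -0.25630585, -0.01437745],
       [-0.18081295, -0.63992172, -0.7468647 ],
       [ 0.18222535,  0.72443599, -0.66482059]]), 't': array([-0.53722422,  0.19181472,  1.02244869])}
{'mtx': array([[402.70135652,   0.        , 318.37328627],
       [  0.        , 402.70135652, 244.21902669],
       [  0.        ,   0.        ,   1.        ]]), 'R': array([[ 0.38195354, -0.92417835, -0.0024246 ],
       [-0.88654079, -0.3671369 ,  0.2815243 ],
       [-0.26106882, -0.1053797 , -0.95955104]]), 't': array([-0.59990864, -0.03235606,  0.3922699 ])}
```

View pics/top0.png

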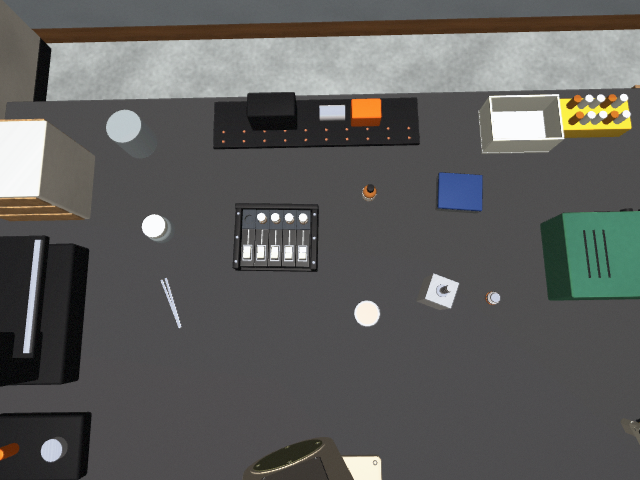

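View pics/side0.png

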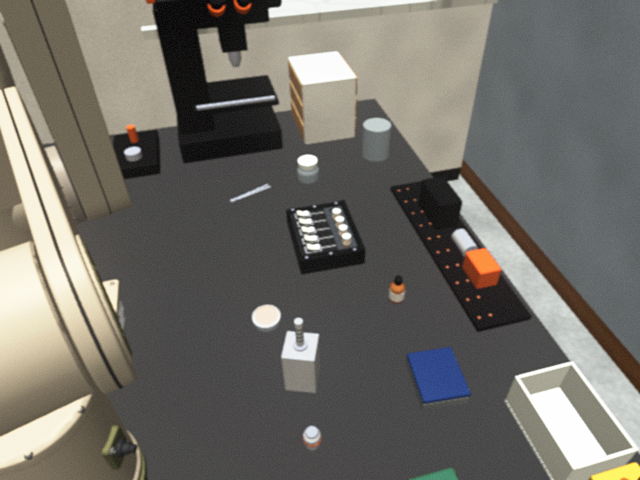

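The top view shows the empty well at the left end of the row (248,217), which is the +y end, with its rocker near (247,252). The stand's mouth is near (443,288). The side view agrees: the far well has no pot. Next I'll zoom in to get exact pixels.

```bash
cat > h.py <<'E'
import numpy as np
from plant import monitor, eyes, job, robot
def back(n,px,z,i=None):
    i=i or eyes.camera_info(n)
    d=i["R"].T@np.linalg.inv(i["mtx"])@[px[0],px[1],1]; c=-i["R"].T@i["t"]
    return c+d*(z-c[2])/d[2]
def proj(n,X,i=None):
    i=i or eyes.camera_info(n); p=i["mtx"]@(i["R"]@np.array(X)+i["t"]); return p[:2]/p[2]
E
python3 - <<'E'
from h import *
import cv2
t=cv2.imread("pics/top0.png");s=cv2.imread("pics/side0.png")
def crop(im,x,y,w,h,f):return cv2.resize(im[y:y+h,x:x+w],None,fx=f,fy=f,interpolation=cv2.INTER_CUBIC)
a=crop(t,230,200,100,75,4);b=crop(t,415,265,50,50,6)
c=crop(s,280,195,90,80,3);d=crop(s,270,310,60,90,3)
o=np.zeros((600,700,3),np.uint8)
for im,x,y in((a,0,0),(b,400,0),(c,0,310),(d,400,310)):o[y:y+im.shape[0],x:x+im.shape[1]]=im
cv2.imwrite("pics/c1.png",o)
print(back("top",(442,287),.1),back("top",(247,217),.042),back("top",(303,217),.042),back("top",(247,252),.053))
E
```

```text
[ 0.45695006 -0.24014385  0.1       ] [0.62806359 0.17803781 0.042     ] [0.62558379 0.0502932  0.042     ] [0.5454617  0.17477402 0.053     ]
```

View pics/c1.png

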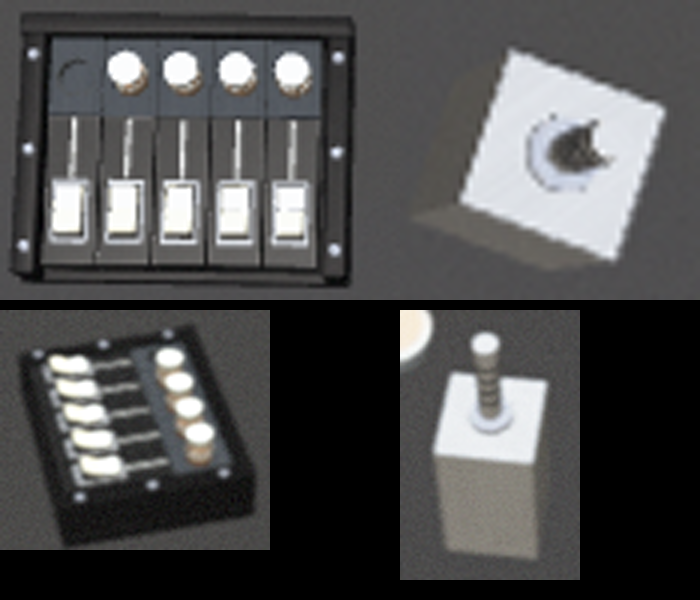

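Run:
```python
from h import *
T=lambda x,y:(230+(x+.5)/4-.5,200+(y+.5)/4-.5)
S=lambda x,y:(280+(x+.5)/3-.5,195+(y-310+.5)/3-.5)
print("stand",back("top",(441.8,290.4),.1),back("side",(300.2,345.3),.1))
caps=np.array([back("top",T(*p),.066)[:2] for p in((127,70),(180,69),(235,69),(291,70))]);print(caps)
cs=np.array([back("side",S(*p),.066)[:2] for p in((169,358),(179,382),(189,407),(200,433))]);print(cs)
tl=[back("top",T(*p),.044)[:2] for p in((33,53),(28,148),(23,245),(338,58),(337,152),(333,247))]
sl=[back("side",S(*p),.044)[:2] for p in((168,334),(103,344),(38,354),(224,473),(152,485),(80,497))]
for L in(tl,sl):
  L=np.array(L); print(L,"c",L.mean(0)); v=L[0]-L[2]+L[3]-L[5]; u=L[:3].mean(0)-L[3:].mean(0); print("yaw",np.degrees(np.arctan2(v[1],v[0])),np.degrees(np.arctan2(-u[0],u[1])))
for C in(caps,cs):
  k=np.polyfit([1,2,3,4],C,1); print("empty well",k[1],"step",k[0])
print("rocker", back("top",T(69,207),.05),back("side",S(68,365),.05))
```

```text
stand [ 0.44994277 -0.23927641  0.1       ] [ 0.44931687 -0.24013267  0.1       ]
[[0.62131443 0.14159735]
 [0.62131268 0.11207825]
 [0.62071834 0.08146886]
 [0.61954329 0.05033781]]
[[0.62106432 0.13996487]
 [0.62045029 0.10913514]
 [0.61952818 0.07831742]
 [0.61903888 0.04737634]]
[[0.63764811 0.19868453]
 [0.58250413 0.20043608]
 [0.52732459 0.20212976]
 [0.6313231  0.0248324 ]
 [0.57695008 0.02605385]
 [0.52311109 0.02892938]] c [0.57981019 0.113511  ]
yaw -1.9766381272159748 -1.7677047413456717
[[0.6363842  0.19717877]
 [0.58095396 0.19899191]
 [0.52629639 0.20077977]
 [0.6307853  0.02288481]
 [0.57540258 0.02494747]
 [0.52086017 0.02697883]] c [0.5784471  0.11196026]
yaw -2.003122455187654 -1.8194691340474272
empty well [0.62219912 0.17246757] step [-0.00059077 -0.0304388 ]
empty well [0.62177003 0.17084427] step [-0.00069984 -0.03085833]
rocker [0.54736819 0.17561886 0.05      ] [0.54546569 0.17275405 0.05      ]
```

Call:
{"op": "servo_tool", "data": {"plan": [[[-1,22,31.5,0,0,0,0],[-1,22,31.5,0,0,0,0],[-1,22,31.5,0,0,0,0],[-1,22,31.5,0,0,0,0],[-1,22,31.5,0,0,0,0],[-1,22,31.5,0,0,0,0],[-1,22,31.5,0,0,0,0],[-1,22,31.5,0,0,0,0],[-1,22,31.5,0,0,0,0],[-1,23,31,0,0,0,0],[-1,0,0,0,0,0,0],[-1,0,0,0,0,0,0]]], "force": 25}}

```text
t: 1.3
tool_pos: [0.4496, -0.2396, 0.2292]
orientation: [-3.081, -0.613, 0.001]
force: [-0.8, -0.8, -0.7]
opening: 0.0929
```

Run:
```python
from h import *
import cv2
s=monitor.read_state();i=eyes.camera_info("wrist");im=eyes.read_camera("wrist")
print(s["tool_pos"],s["orientation"],proj("wrist",[.4497,-.2397,.167],i),proj("wrist",[.4497,-.2397,.1],i),proj("wrist",[s["tool_pos"][0],s["tool_pos"][1],.167],i))
cv2.imwrite("pics/w1.png",im[:,:,::-1])
```

```text
[ 0.44964481 -0.23960782  0.22924291] [-3.08082980e+00 -6.13463812e-01  1.22094086e-03] [316.99967738 271.04166337] [317.40806503 239.43035655] [316.81461011 271.06704512]
```

View pics/w1.png

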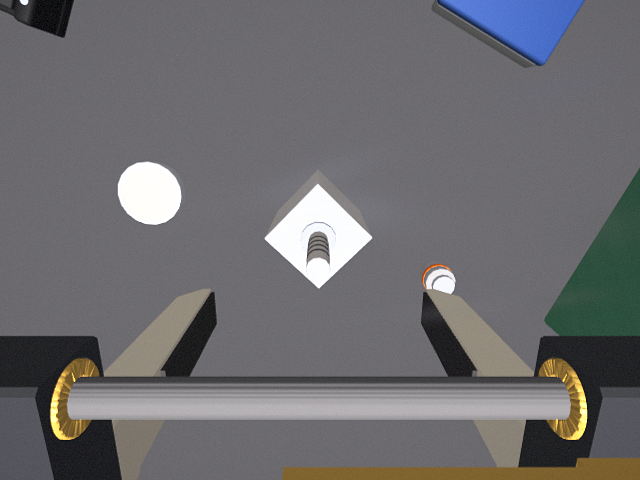

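The wrist view has the handle's top at (318,268), against a prediction of (317,271), so the alignment is good. The dish and lens are clear of the fingers. I'll lower and grip.

Call:
{"op": "servo_tool", "data": {"plan": [[[-1,0,0,-20,0,0,0],[-1,0,0,-20,0,0,0],[-1,0,0,-20,0,0,0],[-1,0,0,-20,0,0,0],[-1,0,0,-15,0,0,0],[-1,0,0,-8,0,0,0],[-1,0,0,0,0,0,0],[0,0,0,0,0,0,0],[0.5,0,0,0,0,0,0],[0.6,0,0,0,0,0,0],[0.65,0,0,0,0,0,0],[0.65,0,0,0,0,0,0]]]}}

```text
t: 2.55
tool_pos: [0.4498, -0.2403, 0.127]
orientation: [3.081, 0.61, 0.001]
force: [0.1, 0.3, -0.6]
opening: 0.0576
```

Call:
{"op": "servo_tool", "data": {"plan": [[[0.75,0,0,0,0,0,0],[1,0,0,0,0,0,0],[1,0,0,0,0,0,0],[1,0,0,0,0,0,0],[1,0,0,0,0,0,0],[1,0,0,0,0,0,0]]], "force": 25}}

```text
t: 3.15
tool_pos: [0.4495, -0.2402, 0.1266]
orientation: [-3.082, -0.61, 0.0]
force: [-0.6, -0.6, -0.4]
opening: 0.0136
```

Call:
{"op": "servo_tool", "data": {"plan": [[[1,0,0,5,0,0,0],[1,0,0,15,0,0,0],[1,0,0,20,0,0,0],[1,0,0,20,0,0,0],[1,0,0,20,0,0,0],[1,0,0,20,0,0,0],[1,0,0,20,0,0,0],[1,0,0,10,0,0,0],[1,0,0,0,0,0,0],[1,0,0,0,0,0,0]]]}}

```text
t: 4.15
tool_pos: [0.4495, -0.2402, 0.2564]
orientation: [-3.082, -0.61, 0.0]
force: [-0.2, 0.2, -0.1]
opening: 0.0136
```

Call:
{"op": "servo_tool", "data": {"plan": [[[1,4,15,0,0,0,0],[1,8,40,0,0,0,0],[1,8,40,0,0,0,0],[1,8,40,0,0,0,0],[1,9,45,0,0,0,0],[1,9,45,0,0,0,0],[1,9,45,0,0,0,0],[1,9,45,0,0,0,0],[1,9,40,0,0,0,0],[1,8,40,0,0,0,0],[1,5,20,0,0,0,0],[1,0,0,0,0,0,0]]]}}

```text
t: 5.35
tool_pos: [0.5344, 0.1782, 0.2549]
orientation: [-3.08, -0.616, 0.004]
force: [0.2, -0.8, -0.7]
opening: 0.0134
```

Call:
{"op": "servo_tool", "data": {"plan": [[[1,0,0,-20,0,0,0],[1,0,0,-20,0,0,0],[1,0,0,-20,0,0,0],[1,0,0,-15,0,0,0],[1,0,0,-5,0,0,0],[1,0,0,0,0,0,0],[1,0,0,0,0,0,0]]]}}

```text
t: 6.05
tool_pos: [0.536, 0.1747, 0.1775]
orientation: [-3.082, -0.61, -0.002]
force: [0.2, 0.4, -0.9]
opening: 0.0138
```

Run:
```python
from h import *
import cv2
s=monitor.read_state();p=s["tool_pos"];print(s)
o=[]
tip=[p[0],p[1],p[2]-.1115]
for n,(x,y,w,h,f) in dict(wrist=(120,80,400,300,1),top=(220,190,110,90,4),side=(270,160,110,110,4)).items():
    i=eyes.camera_info(n);im=eyes.read_camera(n)[:,:,::-1];cv2.imwrite(f"pics/{n}2.png",im)
    for nm,X in dict(tip=tip,orig=[*p[:2],p[2]-.0265],target=[.536,.1755,.053]).items():print(n,nm,proj(n,X,i))
    o.append(cv2.resize(im[y:y+h,x:x+w],None,fx=f,fy=f,interpolation=cv2.INTER_CUBIC))
c=np.zeros((600,800,3),np.uint8)
c[:300,:400]=o[0]; a=cv2.resize(o[1],(366,300)); c[300:600,:366]=a; b=cv2.resize(o[2],(400,400));c[:400,400:]=b
cv2.imwrite("pics/c2.png",c)
```

```text
{'t': 6.05, 'q': array([ 2.24158664e-01,  6.16537854e-02,  1.65709230e+00, -7.24526560e-06,
        1.42169876e+00,  1.40433818e+00]), 'dq': array([-0.00150403, -0.00745734, -0.01241139, -0.00154406, -0.00133804,
       -0.00024498]), 'joint_torque': array([-1.64627441e-02, -5.06840229e+01, -4.73852956e+01,  2.42977054e-02,
       -6.08627871e-02,  1.93685905e-04]), 'tool_pos': array([0.53600966, 0.17471604, 0.17753789]), 'orientation': array([-3.08183798e+00, -6.09682529e-01, -1.80253388e-03]), 'force': array([ 0.21615887,  0.36171033, -0.88615033]), 'wrist_torque': array([ 0.00506903, -0.00837079,  0.02338925]), 'opening': 0.01375251586311975}
wrist tip [317.07791568 246.70056565]
wrist orig [316.44088575 296.47788405]
wrist target [316.13604562 241.14671507]
top tip [245.89824965 255.32055661]
top orig [238.25642854 248.92051811]
top target [246.60643807 256.21967936]
side tip [298.0208314  208.00201535]
side orig [296.15682631 178.9415523 ]
side target [298.21706494 212.02426545]
```

View pics/c2.png

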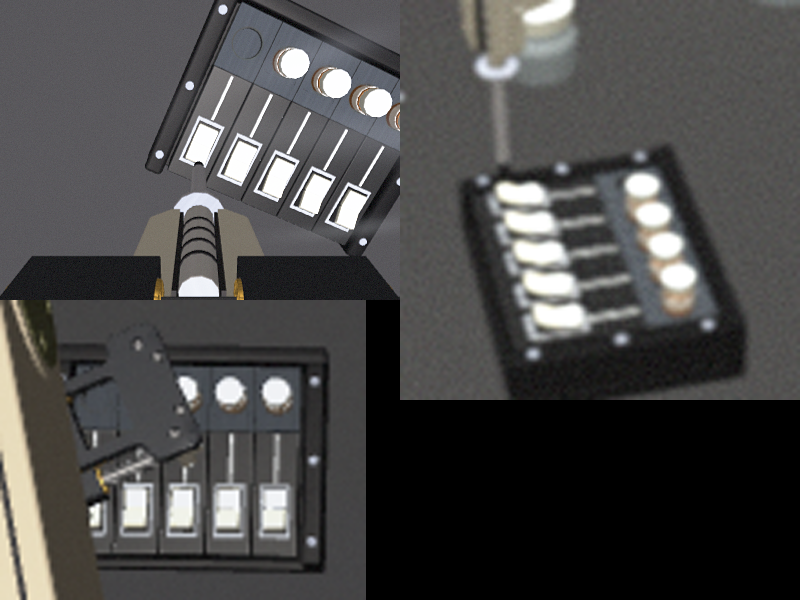

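The wrist view puts the nib at about (318,245). My target projects close to the rocker's front edge in both the wrist and side views, so I'll zoom in to fix the x offset before pressing.

Run:
```python
from h import *
import cv2
w=cv2.imread("pics/wrist2.png");s=cv2.imread("pics/side2.png")
i=eyes.camera_info("wrist")
def mk(im,x,y,w,h,f,n):
    c=cv2.resize(im[y:y+h,x:x+w],None,fx=f,fy=f,interpolation=cv2.INTER_CUBIC)
    for k,dx in enumerate((0,2,4,6)):
        p=proj(n,[.536+dx/1e3,.1755-dx*3e-5,.053],i if n=="wrist" else None);q=tuple(int(v) for v in((p-[x,y]+.5)*f-.5))
        cv2.circle(c,q,2,[(0,0,255),(0,160,0),(255,0,0),(255,0,255)][k],-1)
    return c
a=mk(w,290,180,60,80,7,"wrist");b=mk(s,290,195,40,35,9,"side")
o=np.zeros((560,790,3),np.uint8);o[:a.shape[0],:420]=a;o[:315,425:785]=b;cv2.imwrite("pics/c3.png",o)
```

```text
(no output)
```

View pics/c3.png

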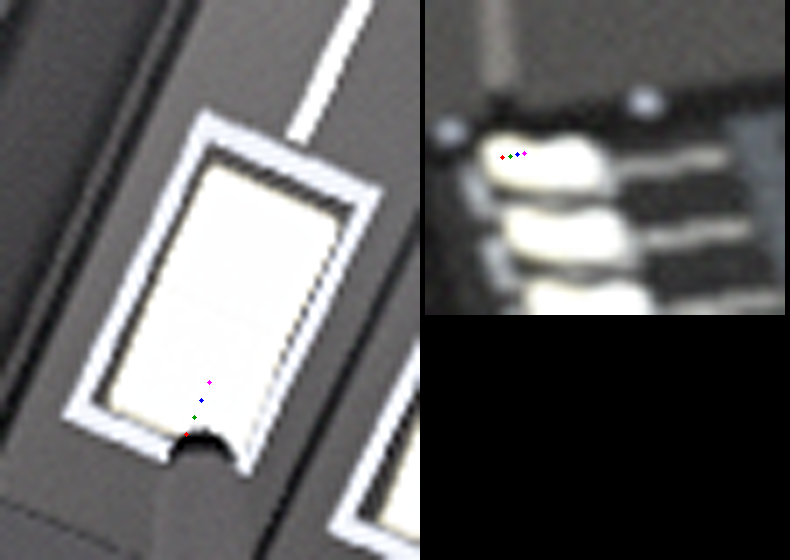

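Run:
```python
from h import *
i=eyes.camera_info("wrist");P=lambda x,y:(290+(x+.5)/7-.5,180+(y+.5)/7-.5)
F=[(205,112),(382,190),(245,475),(65,412)]
f=np.array([back("wrist",P(*p),.0425,i) for p in F]);print(f,f.mean(0))
print("front",back("wrist",P(175,430),.0565,i),"back",back("wrist",P(272,187),.0485,i))
print("nib top-edge-ish",proj("wrist",[.536,.1747,.066],i))
S=lambda x,y:(290+(x-425+.5)/9-.5,195+(y+.5)/9-.5)
print("side front",back("side",S(482,155),.0555),"back",back("side",S(607,162),.048))
```

```text
[[0.56612266 0.1858397  0.0425    ]
 [0.56560814 0.16558253 0.0425    ]
 [0.53140512 0.16681677 0.0425    ]
 [0.53053998 0.1873401  0.0425    ]] [0.54841897 0.17639478 0.0425    ]
front [0.53689909 0.17707749 0.0565    ] back [0.56251198 0.1769221  0.0485    ]
nib top-edge-ish [317.12247017 247.14406445]
side front [0.53023346 0.17491181 0.0555    ] back [0.56377016 0.17189174 0.048     ]
```

Call:
{"op": "servo_tool", "data": {"plan": [[[1,3,0.5,0,0,0,0],[1,0,0,-4,0,0,0],[1,0,0,-3,0,0,0],[1,0,0,-2,0,0,0],[1,0,0,-2,0,0,0],[1,0,0,-1,0,0,0],[1,0,0,-1,0,0,0],[1,0,0,-1,0,0,0],[1,0,0,0,0,0,0]]]}}

```text
t: 7.1
tool_pos: [0.5387, 0.1753, 0.1628]
orientation: [-3.082, -0.61, -0.0]
force: [-0.2, -0.3, 1.2]
opening: 0.0133
```

Call:
{"op": "servo_tool", "data": {"plan": [[[1,0,0,-0.6,0,0,0],[1,0,0,-0.6,0,0,0],[1,0,0,-0.6,0,0,0],[1,0,0,-0.6,0,0,0],[1,0,0,0,0,0,0]]]}}

```text
t: 7.6
tool_pos: [0.5383, 0.1753, 0.16]
orientation: [-3.082, -0.61, 0.001]
force: [-1.9, 0.9, 1.4]
opening: 0.0139
```

Call:
{"op": "servo_tool", "data": {"plan": [[[1,0,0,-0.5,0,0,0],[1,0,0,-0.5,0,0,0],[1,0,0,0,0,0,0]]]}}

```text
t: 7.9
tool_pos: [0.5385, 0.1753, 0.1595]
orientation: [-3.082, -0.61, 0.0]
force: [-2.6, 0.0, 5.0]
opening: 0.0136
```

Run:
```python
from h import *
import cv2
s=monitor.read_state();print(s["tool_pos"],s["force"])
w=eyes.read_camera("wrist")[:,:,::-1];d=eyes.read_camera("side")[:,:,::-1]
R=lambda im,x,y,W,H,f:cv2.resize(im[y:y+H,x:x+W],None,fx=f,fy=f,interpolation=cv2.INTER_CUBIC)
o=np.zeros((500,790,3),np.uint8);o[:500,:400]=R(w,280,155,80,100,5);o[:380,405:785]=R(d,285,185,76,76,5);cv2.imwrite("pics/c4.png",o)
```

```text
[0.5385334  0.17530792 0.15945135] [-2.62387460e+00  1.25141722e-03  5.03189810e+00]
```

View pics/c4.png

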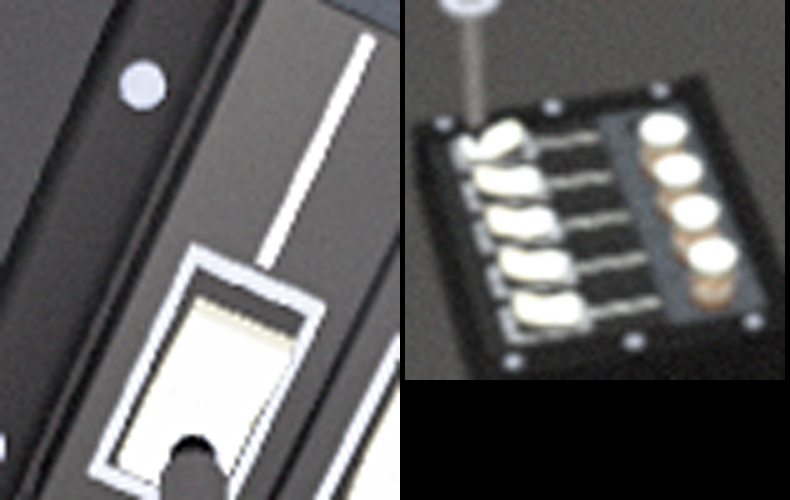

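The target rocker has flipped: its far end is up and the nib end is down. The other four are unchanged, and the force rose to 5 N, so it is at its stop. I'll lift and go back.

Call:
{"op": "servo_tool", "data": {"plan": [[[1,0,0,3,0,0,0],[1,0,0,10,0,0,0],[1,0,0,20,0,0,0],[1,0,0,20,0,0,0],[1,0,0,20,0,0,0],[1,0,0,17,0,0,0],[1,0,0,7,0,0,0],[1,0,0,0,0,0,0]]]}}

```text
t: 8.8
tool_pos: [0.5394, 0.1754, 0.2578]
orientation: [-3.082, -0.61, -0.004]
force: [0.9, 0.6, -0.0]
opening: 0.0134
```

Call:
{"op": "servo_tool", "data": {"plan": [[[1,-4,-15,0,0,0,0],[1,-8,-40,0,0,0,0],[1,-8,-40,0,0,0,0],[1,-9,-40,0,0,0,0],[1,-9,-45,0,0,0,0],[1,-9,-45,0,0,0,0],[1,-9,-45,0,0,0,0],[1,-9,-45,0,0,0,0],[1,-9,-40,0,0,0,0],[1,-9,-40,0,0,0,0],[1,-6,-20,0,0,0,0],[1,0,0,0,0,0,0]]]}}

```text
t: 10.0
tool_pos: [0.4473, -0.2424, 0.2546]
orientation: [-3.082, -0.603, 0.004]
force: [-1.1, 0.4, -1.5]
opening: 0.0135
```

Call:
{"op": "servo_tool", "data": {"plan": [[[1,0,0,0,0,0,0],[1,0,0,0,0,0,0]]]}}

```text
t: 10.2
tool_pos: [0.4493, -0.2389, 0.2556]
orientation: [-3.081, -0.611, 0.001]
force: [-0.3, 0.3, -0.1]
opening: 0.0134
```

Run:
```python
from h import *
import cv2
s=monitor.read_state();p=s["tool_pos"];print(s["t"],p,s["orientation"],s["force"])
R=lambda im,x,y,W,H,f:cv2.resize(im[y:y+H,x:x+W],None,fx=f,fy=f,interpolation=cv2.INTER_CUBIC)
i=eyes.camera_info("wrist");w=eyes.read_camera("wrist")[:,:,::-1];d=eyes.read_camera("side")[:,:,::-1]
for n in("wrist","side"):print(n,proj(n,[*p[:2],p[2]-.1115],i if n=="wrist" else None),proj(n,[.4497,-.2397,.1],i if n=="wrist" else None))
o=np.zeros((500,790,3),np.uint8);o[:500,:400]=R(w,240,155,160,200,2.5);o[:480,405:785]=R(d,260,240,95,120,4);cv2.imwrite("pics/c5.png",o)
```

```text
10.2 [ 0.44933894 -0.23890124  0.25559198] [-3.08064790e+00 -6.10657913e-01  9.22024360e-04] [-0.30339922  0.27583524 -0.10231642]
wrist [317.28308093 246.4854472 ] [318.63002054 230.54766124]
side [298.80024513 328.84271869] [300.36113308 345.05098667]
```

View pics/c5.png

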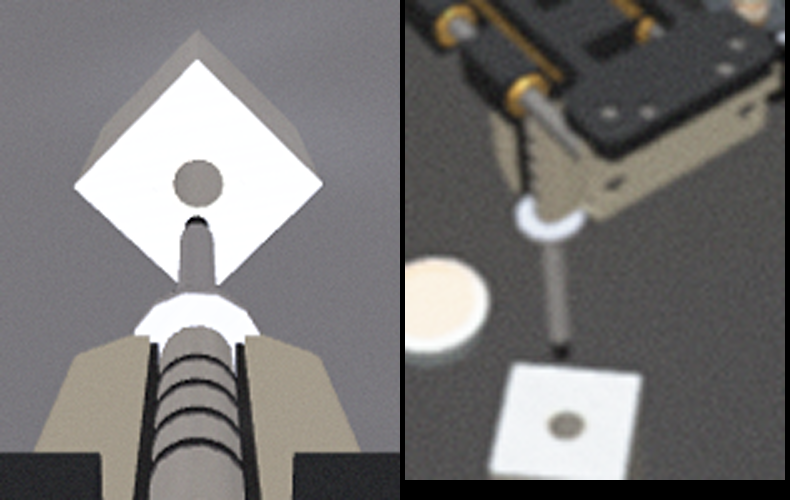

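The nib and the hole line up in both views within about 1 mm. I'll lower it in.

Call:
{"op": "servo_tool", "data": {"plan": [[[1,0,-0.5,-10,0,0,0],[1,0,0,-15,0,0,0],[1,0,0,-15,0,0,0],[1,0,0,-8,0,0,0],[1,0,0,-6,0,0,0],[1,0,0,-6,0,0,0],[1,0,0,0,0,0,0]]]}}

```text
t: 11.0
tool_pos: [0.4492, -0.2401, 0.1953]
orientation: [-3.081, -0.61, 0.001]
force: [0.1, -1.0, -0.4]
opening: 0.0135
```

Call:
{"op": "servo_tool", "data": {"plan": [[[1,0,0,-10,0,0,0],[1,0,0,-15,0,0,0],[1,0,0,-15,0,0,0],[1,0,0,-15,0,0,0],[1,0,0,-8,0,0,0],[1,0,0,-4,0,0,0],[1,0,0,-1,0,0,0],[1,0,0,-0.5,0,0,0],[1,0,0,0,0,0,0]]]}}

```text
t: 11.9
tool_pos: [0.45, -0.2405, 0.1284]
orientation: [3.081, 0.61, 0.001]
force: [-0.2, -0.2, -0.0]
opening: 0.0135
```

Call:
{"op": "servo_tool", "data": {"plan": [[[1,0,0,-0.5,0,0,0],[1,0,0,-0.3,0,0,0],[1,0,0,0,0,0,0]]], "force": 5}}

```text
t: 12.2
tool_pos: [0.4497, -0.2403, 0.1271]
orientation: [3.082, 0.61, 0.0]
force: [-0.1, 0.2, -0.4]
opening: 0.0137
```

Call:
{"op": "servo_tool", "data": {"plan": [[[0.65,0,0,0,0,0,0],[0.5,0,0,0,0,0,0],[0.2,0,0,0,0,0,0],[-0.2,0,0,0,0,0,0],[-0.6,0,0,0,0,0,0],[-1,0,0,0,0,0,0],[-1,0,0,0,0,0,0],[-1,0,0,0,0,0,0],[-1,0,0,0,0,0,0]]]}}

```text
t: 13.1
tool_pos: [0.4496, -0.2402, 0.1269]
orientation: [-3.082, -0.61, 0.0]
force: [-0.7, -0.0, -0.3]
opening: 0.0746
```

Call:
{"op": "servo_tool", "data": {"plan": [[[-1,0,0,10,0,0,0],[-1,0,0,20,0,0,0],[-1,0,0,20,0,0,0],[-1,0,0,20,0,0,0],[-1,0,0,20,0,0,0],[-1,0,0,10,0,0,0],[-1,0,0,0,0,0,0],[-1,0,0,0,0,0,0]]]}}

```text
t: 13.9
tool_pos: [0.4495, -0.2402, 0.2265]
orientation: [-3.082, -0.61, 0.0]
force: [-1.2, -0.3, 0.6]
opening: 0.0927
```

Run:
```python
from h import *
import cv2
s=monitor.read_state();print(s["t"],s["tool_pos"],s["force"],s["opening"])
R=lambda im,x,y,W,H,f:cv2.resize(im[y:y+H,x:x+W],None,fx=f,fy=f,interpolation=cv2.INTER_CUBIC)
w=eyes.read_camera("wrist")[:,:,::-1];d=eyes.read_camera("side")[:,:,::-1];t=eyes.read_camera("top")[:,:,::-1]
o=np.zeros((600,790,3),np.uint8);o[:300,:400]=R(w,0,0,640,480,.625);o[300:600,:400]=R(t,230,200,100,75,4);o[:600,405:785]=R(d,275,190,95,150,4)[:, :380]
o[400:600,405:785]=0;o[400:600,405:655]=R(d,260,300,100,80,2.5);cv2.imwrite("pics/c6.png",o)
```

```text
13.9 [ 0.44945298 -0.24016802  0.22649175] [-1.19509491 -0.28476036  0.56885748] 0.09272754846175287
```

View pics/c6.png

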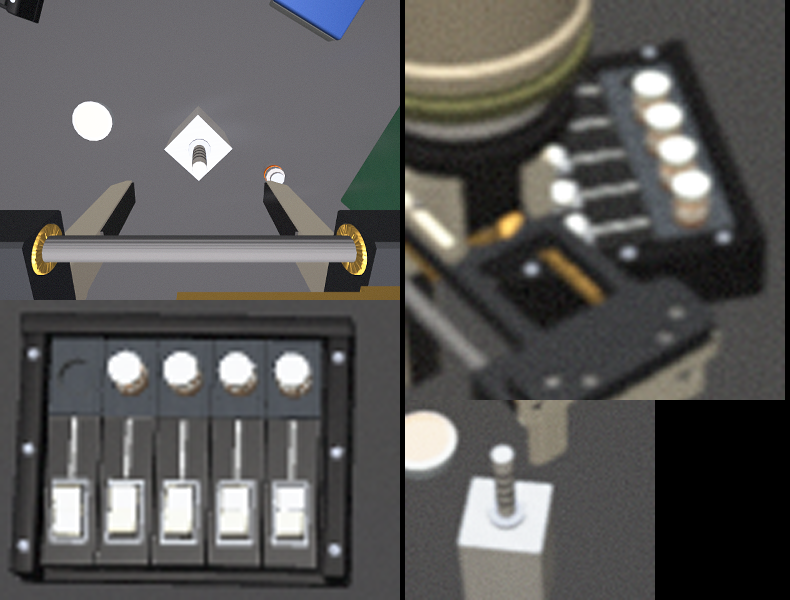

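The stylus hangs upright with its collar seated on the stand, and the gripper is clear. The pots and the other rockers look unchanged.

```bash
python3 -c "
from plant import job
print(job.close_job())"
```

```text
the job is handed in; nothing more can be done
None
```

I switched off the rocker in line with the empty well (the one at the +y end of the row), hung the stylus back in its stand, let go and handed the job in at about 14 s.

- **Rocker:** the picture taken during the press showed the rocker tipped over with the nib on it, and the force rose from about 1.4 to 5 N as it met its stop. In the last side view the arm hid this rocker. The last top view is from above, so it only weakly confirms that the rocker stayed off after I lifted.
- **Stylus:** the last views show it upright with its collar on the stand, the gripper open and about 100 mm above.
- **Everything else:** the pots and the other four rockers look unchanged. I checked the bystanders only where they appeared in the pictures.
- **Disagreement:** my first pressing point came out about 3 mm too near the rocker's front edge compared with the wrist view. I corrected it before pressing.

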